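# Unlock a squeeze-tab canister cap and park it

## Robot

A 6-joint arm with a two-finger parallel gripper is mounted at the origin on the work surface. World frame = base frame: x ahead of the robot, y to its left, z up, the work surface at z = 0. Lengths are in m, angles in rad, forces in N, time in s.
With the tool pointing down it reaches from about 0.275 to 0.825 m from the base axis. Payload 4.9 kg.
Tool frame: the origin (TCP) lies midway between the tips of the shut fingers; the grasp point (between the pads) lies 19 mm behind it (bot.grip_depth is the distance from the TCP to the grasp point, in m); z points along the fingers, y is the line along which they close (so a half turn about z gives the same grasp; the last joint's range is limited). The gripper opens to 85 mm and grips with 20 to 120 N. Pads are 22 mm wide; open, the fingers measure 114 mm over their backs; the gripper's body (76 mm by 85 mm) begins 54 mm behind the grasp point. The pads swing forward as they close: fully open they stand 13 mm farther back than shut.
Start: joints at [-1.482, 0.326, -0.193, 1.052, 0, 1.437], TCP at [0.122, -0.536, 0.231] pointing down, gripper open.
Joint ranges: [-2.65, 2.65], [-0.97, 1.79], [-1.3, 1.35], [-1.93, 2.1], [-1.47, 1.37], [-3.14, 3.14]. Speed limits (rad/s): [2.57, 2.57, 3.14, 3.14, 3.14, 3.14].

## Interface

Orientations are given as a unit quaternion [w, x, y, z].
In Python, from cell import bot gives the robot as it stands. Calls block until the motion is done:
- bot.move_pose(position, orientation): joint-space move of the TCP to a pose.
- bot.move_linear(position, speed=0.15, rotation=None, until_force=None): straight line of the TCP; rotation=None keeps the orientation; speed is the mean speed in m/s. With until_force (N) it stops when the force on the tool has changed by that much, and returns True; else False.
- bot.goto_joints(angles): joint-space move.
- bot.set_gripper(opening, grasp_force=None): opening from 0.0 (shut) to 1.0 (fully open); grasp_force is the grip in N (None keeps the last); returns when the fingers have stopped.
- bot.wait(seconds).
- bot.solve_ik(position, orientation): joint angles nearest the present ones, or None.
- bot.camera(name): name is "side" or "top" or "wrist"; returns the picture (400x640x3 uint8, red, green, blue); there is no depth.
- bot.calibration(name): a dict with "mtx" (3x3 intrinsics, pixels), "extrinsics" (4x4, takes a point from world to camera coordinates); the wrist camera has in their place "hand_eye" (4x4, takes a point from camera to tool coordinates, whose origin is the TCP and whose axes are the flange's). Camera axes: x right, y down, z forward; pixel columns grow to the right and rows downward; lengths in m; the calibration is good to about 2 mm. The wrist camera is an equidistant fisheye: a pixel r from the principal point sees the ray r / f radians off the axis. A picture is of the moment at which its call begins: read the wrist's pose just before it. calibration takes no time and is no camera call.
A pose or a line that the arm cannot do raises bot.PlanningError and nothing moves.
- bot.close_job(): hands the job in; it is judged then, once.
Trained networks look in the newest picture that a camera, given by its name, has taken for a name from the list of things; names that differ only in an ending like _2 or _b are one class to them, and where a whole thing is asked for, a point or a joint stands for the part that bears it (a point fixed in the world has none). Each returns a list of dicts, best first, with "confidence" (0 to 1); they miss things now and then, are a little off and sometimes report something else, mostly with a low value. They report only what shows in the picture. A call takes as long as a camera call. They do not tell look-alikes from the thing itself.
- bot.search_frame(camera, thing): "bbox" ([left, top, width, height] in pixels, round what is visible of it).
Readings, each from a call of its own:
- bot.read_clock(): time.
- bot.read_joint_positions(): joint angles.
- bot.read_joint_vel(): joint speeds.
- bot.read_joint_efforts(): joint torques, N m.
- bot.read_position(): TCP position.
- bot.read_tool_rot(): TCP orientation.
- bot.read_ft_force(): force on the tool from outside, world axes, zero at the start.
- bot.read_moment(): the same for the moment, N m.
- bot.read_gripper_width(): opening from 0.0 (shut) to 1.0 (fully open).
- bot.read_finger_force(): force on a finger pad.
Only numpy, scipy, OpenCV 4.12 (cv2) and the standard library are available. Lean on these libraries where they do the work, as an engineer would, in place of code of your own. Each camera call takes 0.05 s, during which the arm holds its last target. There are 200 camera calls.

## Task

Open the steel ingredient canister: squeeze the two orange tabs of its white cap, turn the cap anticlockwise until you feel the end stop, lift it straight off and set it upright in the blue cap rest, plug in the hole and flange down on the rim, then let go. Work gently: the neck and hooks of the canister and the rest break if the cap is forced, levered or slammed against them. Leave the other things on the counter where they are.

Things in the scene. Friction and masses are not known exactly. Their poses are not given: they have to be found in the camera images.
- cap: White cap, 90 g, locked on the canister. Origin: centre of the flange's underside, z up. Flange 46 mm across, 6 mm thick; grip up to 54 mm above; plug below 26 mm across, 12 mm deep. Orange tabs at its +y and -y: flat upright faces 22 mm wide, 16 to 49 mm above the origin, 56 mm apart when free, 45 mm when squeezed home; their teeth stop it turning until both are squeezed.
- tab_a (a joint): Travel of the +y tab: 0 m sprung out, 0.0055 m fully squeezed in; its spring takes about 3 N at first, 10.5 N at the end. The cap turns only when both tabs are in by 0.0045 m or more. They spring out again when let go.
- tab_b (a joint): The same for the tab on the cap's -y side.
- cap_lug (a point): One of the cap's two lugs, which stick out near its +x and -x (12 degrees clockwise of them), 12 mm wide, 5 mm thick, to 33 mm from the axis. Squeezed, the cap turns anticlockwise (seen from above) until the lugs meet end stops; only in about the last 5 degrees before the stops are the lugs out from under the hooks, so that the cap lifts straight off.
- canister: Steel canister 100 mm across with a blue band, fixed to the counter on a black foot 124 mm across. Origin: centre of the foot's underside; z up. Locked, the cap's axes lie along the canister's. Neck and hooks are brittle: turning hard against the stops, pulling up against the hooks or pressing down with more than about 50 N in all (about 1 N m on the stops) breaks them.
- seat (a point): Centre of the neck's top, on which the flange sits, 112 mm above the canister's origin; bore 28 mm across, 16 mm deep. Round it: white keepers and a grey ring with hooks and end stops, up to 11 mm high and 43 mm from the axis (keep fingertips 14 mm above the seat). The ring sits differently on every canister: the stops come after 15 to 65 degrees of turn, to be found by feel.
- cap_rest: Blue cap rest fixed to the counter: a ring 72 mm across with a central hole 32 mm across and 20 mm deep, on a disc 90 mm across. Origin: centre of the underside; z up.
- rest_rim (a point): Centre of the rest's rim, 24 mm above its underside; the parked cap's flange lies on it, the plug in the hole.
- jar: Bystander: small jar with a red lid, 48 mm across, 75 mm high. Origin: centre of the underside.
- mug: Bystander: white mug 76 mm across, 85 mm high. Origin: centre of the underside.
- can: Bystander: yellow can 68 mm across, 100 mm high. Origin: centre of the underside.
- spoon: Bystander: steel spoon lying on the counter. Origin: centre of its underside.
- spatula: Bystander: black spatula lying on the white cutting board. Origin: centre of its underside.
Things that resemble listed ones, but are neither listed nor needed, are in the scene too. What is shaped like the canister but red is not meant. Of the things like the cap_rest, leave any that is red; of the rest the smaller one is meant.

How it is judged:
By the outcome, as a careful person would: the job done as asked, in the order asked, and still so for the second after the job is handed in, with the robot touching nothing.
It also fails if it takes over 64 s, if anything falls off the work surface, if the arm or the gripper's body presses on something with over 40 N, if the wrist force passes 120 N, or if a joint passes its speed limit or range.

## Working session

There is one attempt and no reset: what is moved stays moved. The work goes in short steps, each a Python script; the robot and the scene stay as the last script left them, time stands still between calls to the robot, and variables do not carry over. Pictures are saved under pics/ and viewed, at most 10 in all, crops included, and the job is handed in when it is done.

```bash
mkdir -p pics; ls; python3 - <<'E'
from cell import bot
import cv2,numpy as np
ims=[]
for c in ["top","side"]:
    im=bot.camera(c); cv2.imwrite(f"pics/{c}0.png",im[:,:,::-1])
    for t in ["cap","canister","cap_rest"]:
        print(c,t,[(np.round(d["bbox"]).tolist(),round(d["confidence"],2)) for d in bot.search_frame(c,t)])
    k=bot.calibration(c); print(np.round(k["mtx"],1).tolist(),np.round(k["extrinsics"],3).tolist())
k=bot.calibration("wrist");print({a:np.round(b,4).tolist() if hasattr(b,'shape') else b for a,b in k.items()})
print(bot.read_clock(),bot.read_tool_rot())
E
```

```text
pics
top cap [([341.0, 186.0, 22.0, 26.0], 0.67), ([436.0, 212.0, 104.0, 49.0], 0.63)]
top canister [([330.0, 180.0, 42.0, 46.0], 0.88), ([224.0, 262.0, 49.0, 46.0], 0.83), ([332.0, 254.0, 47.0, 46.0], 0.81)]
top cap_rest [([228.0, 204.0, 30.0, 38.0], 0.96), ([150.0, 220.0, 50.0, 45.0], 0.94), ([186.0, 165.0, 26.0, 33.0], 0.93)]
[[428.9, 0.0, 319.8], [0.0, 428.9, 200.0], [0.0, 0.0, 1.0]] [[-0.026, -0.999, -0.033, -0.057], [-0.985, 0.032, -0.17, 0.543], [0.171, 0.028, -0.985, 1.113], [0.0, 0.0, 0.0, 1.0]]
side cap [([320.0, 167.0, 17.0, 25.0], 0.57)]
side canister [([341.0, 272.0, 52.0, 70.0], 0.93), ([370.0, 191.0, 51.0, 58.0], 0.84), ([306.0, 179.0, 41.0, 51.0], 0.8)]
side cap_rest [([280.0, 287.0, 34.0, 29.0], 0.81), ([211.0, 305.0, 37.0, 35.0], 0.7), ([255.0, 343.0, 53.0, 57.0], 0.65), ([287.0, 227.0, 18.0, 30.0], 0.6)]
[[478.2, 0.0, 318.7], [0.0, 478.2, 205.6], [0.0, 0.0, 1.0]] [[-0.924, -0.382, 0.02, 0.453], [-0.279, 0.636, -0.72, 0.278], [0.262, -0.671, -0.694, 1.156], [0.0, 0.0, 0.0, 1.0]]
{'mtx': [[309.7069, 0.0, 315.8963], [0.0, 309.7069, 200.2529], [0.0, 0.0, 1.0]], 'hand_eye': [[0.0004, -0.958, -0.2869, 0.0729], [1.0, 0.0001, 0.001, -0.002], [-0.001, -0.2869, 0.958, -0.1416], [0.0, 0.0, 0.0, 1.0]]}
0.4 [-1.49216036e-04  9.93801665e-01  1.11167569e-01 -7.35871020e-07]
```

View pics/top0.png

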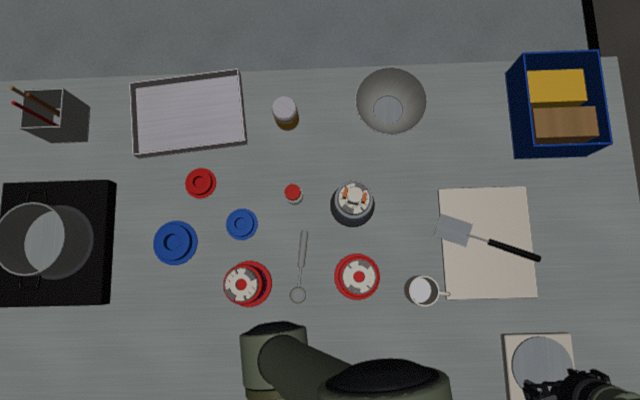

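View pics/side0.png

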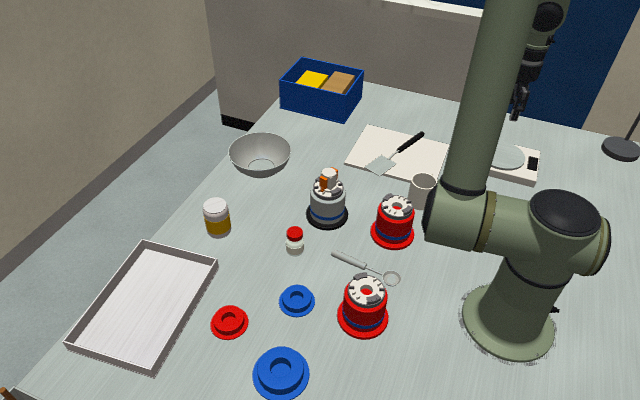

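The top view has three canister-shaped things: the steel one with the cap at (352,200), and red ones at (247,285) and (357,277), which are excluded. There are three rests: red at (201,182), large blue at (175,243), and small blue at (242,223). I'll use the steel canister and the small blue rest. In the side view they are at (328,200) and (297,300).

```bash
cat > h.py <<'E'
from cell import bot
import cv2,numpy as np
from scipy.spatial.transform import Rotation as R
def q(yaw):  # tool down, tool x axis at angle yaw in world
    x=(R.from_euler('z',yaw)*R.from_euler('x',np.pi)).as_quat(); return [x[3],x[0],x[1],x[2]]
def rot(w): return R.from_quat([w[1],w[2],w[3],w[0]]).as_matrix()
def ray(cam,u,v,pose=None):
    k=bot.calibration(cam); K=np.array(k["mtx"])
    if cam=="wrist":
        d=np.array([u-K[0,2],v-K[1,2]])/K[0,0]; r=np.hypot(*d)+1e-12
        c=np.r_[d/r*np.sin(r),np.cos(r)]; p,w=pose; H=np.array(k["hand_eye"]); Q=rot(w)
        return Q@H[:3,3]+np.array(p), Q@H[:3,:3]@c
    E=np.array(k["extrinsics"]); c=np.linalg.solve(K,[u,v,1])
    return -E[:3,:3].T@E[:3,3], E[:3,:3].T@c
def plane(cam,u,v,z,pose=None):
    o,d=ray(cam,u,v,pose); return o+d*(z-o[2])/d[2]
def project(cam,P,pose):
    k=bot.calibration(cam); K=np.array(k["mtx"]); H=np.array(k["hand_eye"]); p,w=pose
    c=H[:3,:3].T@(rot(w).T@(np.array(P)-p)-H[:3,3]); r=np.arctan2(np.hypot(c[0],c[1]),c[2])
    return K[:2,2]+K[0,0]*r*c[:2]/np.hypot(c[0],c[1])
def snap(name):
    pose=(np.array(bot.read_position()),np.array(bot.read_tool_rot())); im=bot.camera("wrist")
    cv2.imwrite(f"pics/{name}.png",im[:,:,::-1]); np.savez(f"pics/{name}.npz",p=pose[0],w=pose[1]); return im,pose
def find(t):
    return [(np.round(d["bbox"],1).tolist(),round(d["confidence"],2)) for d in bot.search_frame("wrist",t)]
E
python3 - <<'E'
from h import *
print("cap",plane("top",352,199,.145),plane("side",328,180,.145))
print("foot",plane("top",352,211,.0),plane("side",327,215,.0))
print("rest",plane("top",242,223,.024),plane("side",297,297,.024))
c=plane("top",352,199,.145); r=plane("top",242,223,.024)
# two looks: camera above each object
for yaw in [np.pi, -np.pi/2,0,np.pi/2,np.pi*.75,-np.pi*.75]:
    print(yaw, bot.solve_ik([c[0],c[1],.30],q(yaw)))
E
```

```text
cap [ 0.52382033 -0.15500953  0.145     ] [ 0.52867801 -0.15011228  0.145     ]
foot [ 0.51502665 -0.16061309  0.        ] [ 0.53081536 -0.16091857  0.        ]
rest [0.48771076 0.14302742 0.024     ] [0.48522782 0.15274931 0.024     ]
3.141592653589793 [-0.42285238  0.28396453 -0.07520949  1.2116223   0.         -0.42285238]
-1.5707963267948966 [-0.42285238  0.28396453 -0.07520949  1.2116223   0.         -1.99364871]
0 [-0.42285238  0.28396453 -0.07520949  1.2116223   0.          2.71874027]
1.5707963267948966 [-0.42285238  0.28396453 -0.07520949  1.2116223   0.          1.14794395]
2.356194490192345 [-0.42285238  0.28396453 -0.07520949  1.2116223   0.          0.36254578]
-2.356194490192345 [-0.42285238  0.28396453 -0.07520949  1.2116223   0.         -1.20825054]
```

```bash
python3 - <<'E'
from h import *
bot.move_pose([.487,.147,.22],q(np.pi)); im,p=snap("rest1"); print(find("cap_rest"),p)
bot.move_pose([.525,-.152,.30],q(np.pi)); im2,p=snap("cap1"); print(find("cap"),find("tab_a"),find("canister"),p)
cv2.imwrite("pics/v1.png",np.hstack([im[:,160:500],im2[:,160:500]])[:,:,::-1]); print(bot.read_clock())
E
```

```text
[([375.9, 235.9, 64.1, 59.6], 0.94), ([423.5, 88.1, 83.9, 95.4], 0.9), ([281.0, 133.2, 77.1, 76.6], 0.61)] (array([0.48728954, 0.14633244, 0.2200093 ]), array([ 5.66321635e-05,  6.60666272e-04,  9.99999775e-01, -9.85059610e-05]))
[([272.5, 163.0, 67.2, 54.6], 0.78)] [([321.0, 183.0, 16.4, 32.4], 0.6), ([271.8, 171.6, 17.4, 31.0], 0.52), ([266.9, 122.3, 83.5, 102.7], 0.35), ([140.9, 0.0, 78.6, 37.3], 0.29)] [([266.3, 123.3, 87.3, 97.2], 0.76), ([462.1, 0.6, 98.5, 80.0], 0.74), ([258.9, 1.2, 90.7, 74.7], 0.6)] (array([ 0.52482346, -0.15100795,  0.29963507]), array([-2.87767134e-04, -4.33355354e-04,  9.99999764e-01,  4.49596566e-04]))
4.625
```

View pics/v1.png

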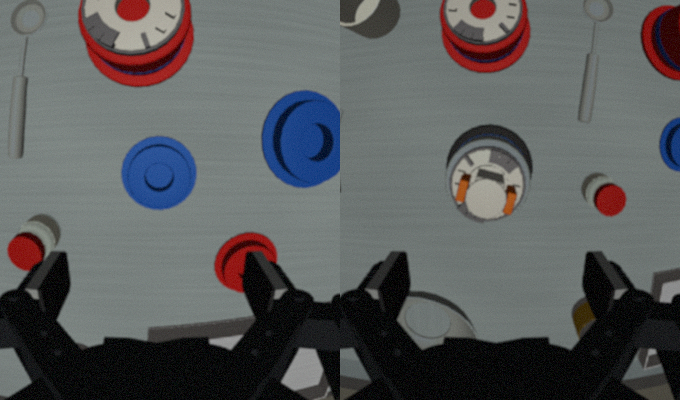

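The left half shows the small blue rest centred near full-image pixel (319,173), with the larger blue one at its right (470,140). The right half shows the steel canister with the capped grip at (326,199) and orange tabs at (302,188)/(330,199). I'll segment both and check a close crop.

```bash
python3 - <<'E'
from h import *
# view the cap from straight above, closer
bot.move_pose([.598,-.152,.26],q(np.pi)); im,p=snap("cap2"); print(p[0])
u,v=project("wrist",[.526,-.152,.161],p); print(u,v)
hsv=cv2.cvtColor(im,cv2.COLOR_RGB2HSV)
m=cv2.inRange(hsv,(6,130,90),(22,255,255)); m2=np.zeros_like(m); a,b=int(u),int(v); m2[max(0,b-70):b+70,a-70:a+70]=m[max(0,b-70):b+70,a-70:a+70]
n,l,s,c=cv2.connectedComponentsWithStats(m2)
for i in range(1,n):
    if s[i,4]>30:
        cn=np.argwhere(l==i)[:,::-1].astype(np.float32); box=cv2.boxPoints(cv2.minAreaRect(cn))
        print(s[i].tolist(),c[i],np.round([plane("wrist",*k,.161,p)[:2] for k in box],4).tolist())
cv2.imwrite("pics/v2.png",cv2.resize(im[max(0,b-70):b+70,a-70:a+70],None,fx=4,fy=4,interpolation=cv2.INTER_CUBIC)[:,:,::-1])
d=np.load("pics/rest1.npz"); pr=(d["p"],d["w"]); ir=cv2.imread("pics/rest1.png")
m=cv2.inRange(cv2.cvtColor(ir,cv2.COLOR_BGR2HSV),(105,120,40),(125,255,255)); n,l,s,c=cv2.connectedComponentsWithStats(m)
i=l[158,319]; print(s[i]); cn=cv2.findContours((l==i).astype(np.uint8),0,1)[0][0][:,0]
P=np.array([plane("wrist",*k,.0,pr)[:2] for k in cn]); print("disc z0",cv2.minEnclosingCircle(P.astype(np.float32)*1000),P.min(0),P.max(0))
# hole: darker blob
g=ir[:,:,0]; print(plane("wrist",319,173,.024,pr))
cv2.imwrite("pics/v3.png",cv2.resize(ir[120:225,265:375],None,fx=5,fy=5))
E
```

```text
[ 0.59800073 -0.15095359  0.25852245]
312.3115782425293 112.58130544015182
[267, 100, 16, 27, 263] [274.09505703 113.15209125] [[0.5352, -0.1878], [0.5152, -0.1825], [0.5173, -0.1747], [0.5373, -0.1799]]
[325, 116, 16, 27, 274] [332.42335766 128.59124088] [[0.5474, -0.143], [0.5275, -0.1382], [0.5294, -0.1303], [0.5494, -0.135]]
[ 282  136   74   74 4237]
disc z0 ((488.7935485839844, 150.96266174316406), 44.71025085449219) [0.44411593 0.10719967] [0.53342644 0.1949154 ]
[0.48331728 0.15141057 0.024     ]
```

View pics/v2.png

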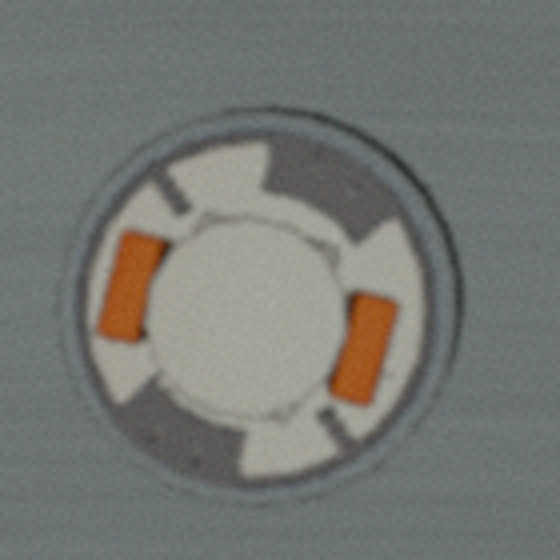

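View pics/v3.png

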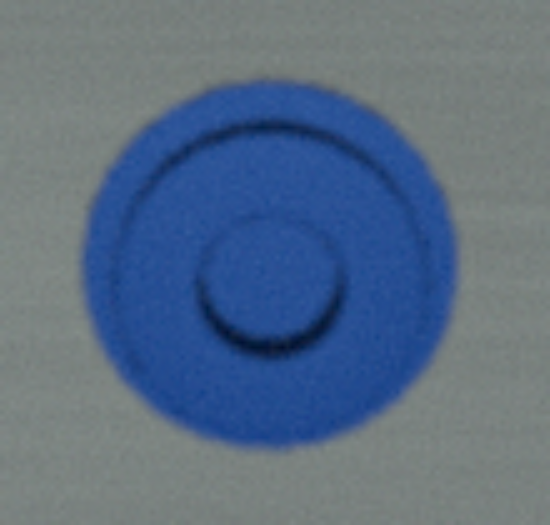

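The close crop shows the white cap with upright orange tabs at (130,287) and (365,350), on the steel canister. Tab width is about 21 mm and the distance across them about 55 mm, so it's the right thing. The rest crop shows the ring and hole cleanly, with a disc radius of 44.7 mm against a true 45. I'll take a second, settled measurement on the way in.

```bash
cat >> h.py <<'E'
def tabs(name,g,z=.161):
    im,p=snap(name); u,v=project("wrist",[*g,z],p); a,b=int(u),int(v)
    m=cv2.inRange(cv2.cvtColor(im,cv2.COLOR_RGB2HSV),(6,130,90),(22,255,255)); k=np.zeros_like(m)
    sl=np.s_[max(0,b-60):b+60,a-60:a+60]; k[sl]=m[sl]; n,l,s,c=cv2.connectedComponentsWithStats(k)
    C=[]
    for i in np.argsort(-s[1:,4])[:2]+1:
        w=np.array([plane("wrist",*x[::-1],z,p)[:2] for x in np.argwhere(l==i)],np.float32)
        r=cv2.minAreaRect(w*1000); C.append(np.array(r[0])/1000); print(s[i,4],r)
    C.sort(key=lambda x:x[1]); d=C[1]-C[0]; return (C[0]+C[1])/2,np.degrees(np.arctan2(d[1],d[0]))
E
python3 - <<'E'
from h import *
d=np.load("pics/cap1.npz"); print("cap1 check",plane("wrist",309,199,.166,(d["p"],d["w"])))
yaw=np.radians(165); g=np.array([.532,-.159]); x=np.array([np.cos(yaw),np.sin(yaw)])
bot.move_pose([*(g-.073*x),.26],q(yaw)); bot.wait(.4); print(bot.read_position(),g-.073*x)
c,a=tabs("cap3",g); print(c,a,bot.read_ft_force(),bot.read_clock())
E
```

```text
cap1 check [ 0.53241726 -0.15555817  0.166     ]
[ 0.60245969 -0.17749962  0.26015006] [ 0.60251259 -0.17789379]
262 ((538.4110107421875, -136.7520294189453), (8.474864959716797, 19.513105392456055), 76.1904067993164)
261 ((526.5140380859375, -181.07455444335938), (7.785408973693848, 19.571338653564453), 74.37931823730469)
[ 0.53246252 -0.15891329] 74.9749305544924 [0.48419093 0.08020684 0.39965265] 5.8833
```

```bash
python3 - <<'E'
from h import *
g=[.5325,-.159]; yaw=np.radians(165)
bot.move_pose([*g,.22],q(yaw)); f0=np.array(bot.read_ft_force())
print(bot.move_linear([*g,.1265],speed=.08,until_force=8), bot.read_position())
bot.set_gripper(.5,grasp_force=20)
yv=np.array([np.cos(np.radians(75)),np.sin(np.radians(75))]); xv=np.array([-yv[1],yv[0]])
f=np.array(bot.read_ft_force())-f0
print("w",bot.read_gripper_width()*85,"ff",bot.read_finger_force(),"f",f,"along y",f[:2]@yv,"x",f[:2]@xv,"m",bot.read_moment(),bot.read_position(),bot.read_clock())
snap("g1")
E
```

```text
False [ 0.53294566 -0.15922466  0.12708377]
w 43.71740228545454 ff 20.258902609348297 f [-2.988409   -1.55749982  8.17427159] along y -2.277886460317865 x 2.48347081689535 m [-0.03625044  0.41924745 -0.01593035] [ 0.53304134 -0.15958359  0.12799321] 8.1
```

```bash
python3 - <<'E'
from h import *
bot.set_gripper(.45,grasp_force=40)
p=[.5327,-.1592,.1272]; a=165.; m0=bot.read_moment()[2]; t0=bot.read_clock(); log=[]
while a<165+68:
    a+=2.5 if a<177 else 1.5
    bot.move_pose(p,q(np.radians(a)))
    f=np.array(bot.read_ft_force()); m=bot.read_moment()[2]-m0; log.append((a-165,round(m,3),*np.round(f,1)))
    if abs(m)>.35 or np.linalg.norm(f)>25: break
    if bot.read_clock()-t0>20: break
for l in log: print(*l)
print("w",bot.read_gripper_width()*85,bot.read_finger_force(),bot.read_clock())
w=rot(bot.read_tool_rot()); print("yaw",np.degrees(np.arctan2(w[1,0],w[0,0])))
E
```

```text
2.5 0.105 -2.4 0.2 8.3
5.0 0.102 -1.3 -0.4 7.6
7.5 0.053 -1.3 -1.5 6.7
10.0 0.115 -0.3 -1.0 7.6
12.5 0.073 -0.3 -1.5 6.9
14.0 0.021 -0.6 -1.8 6.7
15.5 0.054 -1.0 -1.9 6.8
17.0 0.027 -0.1 -2.6 6.3
18.5 -0.001 -0.4 -2.1 6.6
20.0 0.013 -0.7 -1.8 7.2
21.5 0.052 -0.4 -1.5 6.4
23.0 0.035 -0.5 -1.8 6.6
24.5 0.041 -1.2 -1.6 7.2
26.0 0.006 0.1 -1.5 5.9
27.5 0.03 -0.8 -2.9 6.8
29.0 0.0 -1.3 -3.3 6.5
30.5 -0.01 -0.4 -2.4 6.3
32.0 0.038 0.0 -1.9 6.9
33.5 0.019 -0.2 -2.1 6.1
35.0 0.031 -1.0 -2.4 7.1
36.5 -0.007 -0.0 -2.4 6.9
38.0 0.026 -0.8 -1.9 6.3
39.5 -0.013 -1.2 -2.6 7.5
41.0 0.018 0.6 -1.7 6.7
42.5 0.052 -0.2 -2.5 5.0
44.0 -0.057 -0.2 -1.6 6.3
45.5 0.0 -0.7 -1.8 6.4
47.0 -0.358 -0.3 -3.1 6.7
w 42.545326082359466 42.54230976104736 15.3667
yaw -148.12181464936384
```

```bash
python3 - <<'E'
from h import *
p=[.5327,-.1592,.1272]; yaw=np.radians(165+46)
bot.move_pose(p,q(yaw)); print(bot.read_moment(),bot.read_ft_force())
for dz in (.004,.018,.1):
    hit=bot.move_linear([p[0],p[1],p[2]+dz],speed=.02 if dz<.05 else .1,until_force=14 if dz<.05 else None)
    print(dz,hit,bot.read_position(),bot.read_ft_force(),bot.read_moment()[2])
    if hit: break
print(bot.read_gripper_width()*85,bot.read_clock())
im=bot.camera("side"); cv2.imwrite("pics/side1.png",cv2.resize(im[80:330,220:470],None,fx=2.3,fy=2.3)[:,:,::-1])
E
```

```text
[-0.29958657  0.08921722 -0.0962297 ] [-0.10523534 -2.74981792  6.41320562]
0.004 False [ 0.53332131 -0.16029514  0.1314957 ] [ 2.06934798 -3.99707206 -0.70661025] -0.11372651231308878
0.018 False [ 0.53254128 -0.15894315  0.14509398] [ 0.56817738 -0.52818557 -1.17949712] -0.010285962391170156
0.1 False [ 0.53225012 -0.15900569  0.2264999 ] [ 0.49797561  0.30423102 -2.32381877] 0.005499444256678073
42.7840719150902 17.7833
```

View pics/side1.png

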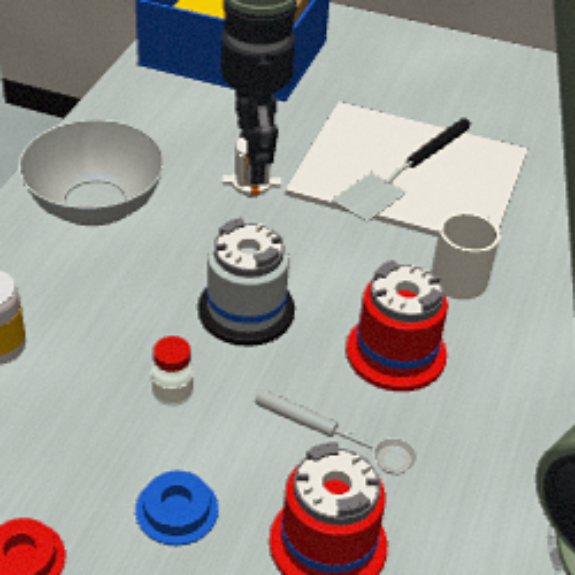

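The side crop shows the cap at (250,180) lifted clear with the canister intact. Next I'll take one settled look at the rest, then place the cap.

```bash
python3 - <<'E'
from h import *
yaw=np.pi
bot.move_pose([.489+.073,.151,.21],q(yaw)); bot.wait(.4); ir,pr=snap("rest2"); print(pr[0])
u,v=project("wrist",[.489,.151,.01],pr); print(u,v)
m=cv2.inRange(cv2.cvtColor(ir,cv2.COLOR_RGB2HSV),(105,120,40),(125,255,255)); n,l,s,c=cv2.connectedComponentsWithStats(m)
k=min(range(1,n),key=lambda i:np.hypot(*(c[i]-[u,v])) if s[i,4]>800 else 1e9); print(s[k])
cn=cv2.findContours((l==k).astype(np.uint8),0,1)[0][0][:,0]
for z in (0,.004):
    P=np.array([plane("wrist",*x,z,pr)[:2] for x in cn]); print(z,cv2.minEnclosingCircle(P.astype(np.float32)*1000),P.min(0),P.max(0))
a,b=int(u),int(v); cv2.imwrite("pics/v4.png",cv2.resize(ir[max(0,b-100):b+200,a-150:a+150],None,fx=2,fy=2)[:,:,::-1]); print(bot.read_clock())
E
```

```text
[0.56215636 0.15045128 0.2100571 ]
314.83937914033896 110.43380204786068
[ 276   71   79   78 4853]
0 ((488.41461181640625, 151.11279296875), 44.630088806152344) [0.44400129 0.10712339] [0.53190493 0.1950714 ]
0.004 ((488.4120788574219, 151.12779235839844), 44.12246322631836) [0.44450394 0.10763871] [0.53140776 0.19458639]
19.475
```

View pics/v4.png

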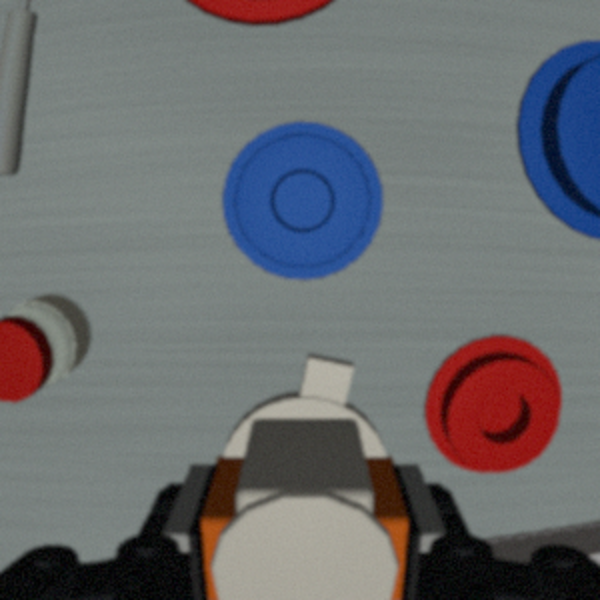

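The rest is centred at (303,200) in this crop, consistent with the first measurement to 0.5 mm. The cap sits squarely between the pads.

```bash
python3 - <<'E'
from h import *
g=[.4884,.1511]; Y=q(np.pi)
bot.move_pose([*g,.12],Y); bot.move_linear([*g,.056],speed=.1); bot.wait(.2); print(bot.read_position(),bot.read_ft_force())
hit=bot.move_linear([*g,.0375],speed=.015,until_force=4); print(hit,bot.read_position(),bot.read_ft_force(),bot.read_moment())
im=bot.camera("side"); cv2.imwrite("pics/side2.png",cv2.resize(im[220:350,220:370],None,fx=4,fy=4)[:,:,::-1]); print(bot.read_clock())
E
```

```text
[0.489044   0.15123215 0.05672663] [-0.37423684 -0.42065207 -0.51415434]
True [0.48824843 0.15110375 0.04065119] [-1.38617441 -0.93804415  6.16479326] [-0.10808257  0.10122539 -0.02196671]
22.0083
```

View pics/side2.png

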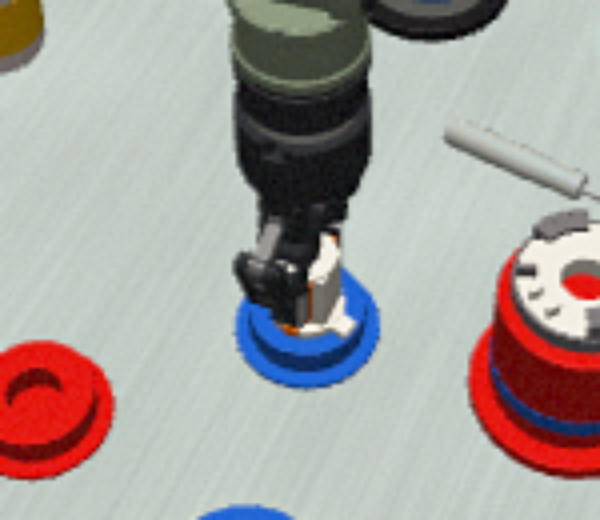

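The flange lies on the rim: the TCP height of 0.0407 m matches the expected 0.040 m. Now I'll release and retreat.

```bash
python3 - <<'E'
from h import *
bot.set_gripper(.75); bot.set_gripper(1.0); bot.wait(.2); p=bot.read_position()
bot.move_linear([.4884,.1511,.20],speed=.12); print(bot.read_ft_force())
bot.move_linear([.56,.1511,.20]); bot.wait(.3); im,_=snap("end"); s=bot.camera("side")
cv2.imwrite("pics/v5.png",np.hstack([im[30:330,170:470],s[150:450,200:500][:250].copy() if False else cv2.resize(s[190:390,200:400],(300,300))])[:,:,::-1]); print(bot.read_clock())
E
```

```text
[-0.68306944 -0.32406184  0.33832764]
25.4083
```

View pics/v5.png

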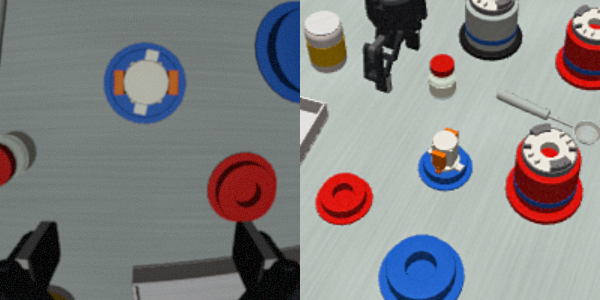

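The cap stands upright and centred in the small blue rest (at (146,83) in the left half and (446,150) in the right), and the gripper is clear.

```bash
python3 -c "
from cell import bot
print(bot.close_job())"
```

```text
the job is handed in; nothing more can be done
None
```

The cap is off the steel canister and stands upright in the small blue rest, the gripper is clear, nothing else was moved, and the job was handed in at about 25 s.

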